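Spot check of a warming plate with a sprung surface probe

ROBOT

A 6-joint arm with a two-finger parallel gripper is mounted at the origin on a cart in front of the work surface, level with it; the furniture and walls round the work are solid. World frame = base frame: x ahead of the robot, y to its left, z up, the work surface at z = 0. Lengths are in m, angles in rad, forces in N, time in s.
With the tool pointing down it reaches from about 0.425 to 0.95 m from the base axis. Payload 3.5 kg.
Tool frame: the origin (TCP) lies midway between the tips of the shut fingers; the grasp point (between the pads) lies 19 mm behind it; z points along the fingers, y is the line along which they close (so a half turn about z gives the same grasp; the last joint's range is limited). The gripper opens to 85 mm and grips with 20 to 120 N. Pads are 22 mm wide; open, the fingers measure 114 mm over their backs; the gripper's body (76 mm by 85 mm) begins 54 mm behind the grasp point. The pads swing forward as they close: fully open they stand 13 mm farther back than shut.
Start: joints at [-1.476, 0.286, 1.577, -0, 1.279, -0.15], TCP at [0.164, -0.655, 0.231] pointing down, gripper open.
Joint ranges: [-2.77, 2.77], [-0.9, 2.22], [0.21, 2.48], [-1.53, 4.67], [0.24, 2.81], [-2.84, 2.84]. Speed limits (rad/s): [2.79, 2.79, 3.14, 3.14, 3.14, 3.14].

INTERFACE

Orientations are given as a unit quaternion [x, y, z, w].
In Python, from plant import ctrl gives the robot as it stands. The module is installed in compiled form; this text tells all that it offers.
- The arm moves only by the shell command python3 -m inch 'ROWS' [FORCE]. ROWS is JSON, a list of rows, each a list of 5 numbers: the closure, from 0 (fully open) to 1 (shut), then the shift along the tool's x, y, z in m, then the turn about the tool's z in degrees. A call has 1 to 5 rows; each row is the pose to reach, as a shift and turn from the pose commanded when the call began, along the tool's axes at that moment; what a row does not reach only later rows make up. A row lasts 1/12 s, in which the tool goes at most 41.7 mm and 7.16 degrees, less where a joint would pass 70% of its speed; a pose out of reach is approached as far as the arm can. A call with a gripper value outside its range is refused whole. The fingers move at their own pace and stop on an object; FORCE is the grip in N (left out, the last holds). Time passes only in rows, so rows that repeat a pose let the fingers close. It gives the time, the measured TCP pose, the force, the opening and the grip force at its end, in the units of the state.
- ctrl.get_state(): the state, without advancing time (a new reading comes with each control period).
- ctrl.read_camera(name): name is "side" or "top"; returns a dict with "pixels" (400x640x3 uint8, red, green, blue), "depth" (400x640 float32, m along the optical axis (not along the pixel's ray), 0 where there is no reading), "fx", "fy", "cx", "cy" (pixels), "xyz" and "rotation" of the camera in the world. Camera axes: x right, y down, z forward; pixel columns grow to the right and rows downward; lengths in m; the calibration is good to about 2 mm. A picture is of the moment at which its call begins.
- ctrl.sign_off(): hands the job in; it is judged then, once.
Trained networks look in a picture, given as the dict that the camera call returned (one of the last four; its "shot" number tells which), for a name from the list of things; names that differ only in an ending like _2 or _b are one class to them, and where a whole thing is asked for, a point or a joint stands for the part that bears it (a point fixed in the world has none). Each returns a list of dicts, best first, with "score" (0 to 1); they miss things now and then, are a little off and sometimes report something else, mostly with a low value. They report only what shows in the picture. A call takes as long as a camera call.
- ctrl.spot_in(query, picture): "at" ([column, row] in pixels, amid what is visible of it).
- ctrl.tip_of(query, picture): "at" ([column, row] in pixels: a listed point, or the origin of a listed thing).
The state is a dict: "time": time; "qpos": joint angles; "dq": joint speeds; "joint_efforts": joint torques, N m; "eef_pos": TCP position; "tcp_rot": TCP orientation; "contact_force": force on the tool from outside, world axes, zero at the start; "wrist_torque": the same for the moment, N m; "opening": opening from 0.0 (shut) to 1.0 (fully open); "finger_force": force on a finger pad.
Only numpy, scipy, OpenCV 4.12 (cv2) and the standard library are available. Lean on these libraries where they do the work, as an engineer would, in place of code of your own. Each camera call takes 0.05 s, during which the arm holds its last target. There are 200 camera calls.

TASK

The dish lifter left on the warming plate covers the plate's engraved measuring ring: hang it by its eye on the hook of the rod stand and let go of it. Then take the surface temperature probe out of its holder and hold its sprung tip on the bare plate, inside the engraved ring, with the probe upright and pushed down only lightly, so that the tip goes in about half of its travel; never press it hard. Finish while still gripping the probe there, steady, with the lifter hanging on the hook and the bottle, timer, dish and beaker left where they are.

Things in the scene. Friction and masses are not known exactly. Their poses are not given: they have to be found in the camera images.
- warm_plate: fixed warming plate, a low rounded box 130 (x) x 170 (y) x 32 mm, black case with a bare level aluminium top; origin under its centre on the bench, the top face is 32 mm above it; it can be turned a little
- ring_mark (a point): centre of the engraved measuring ring (a thin ring 27 mm across with four short ticks round it) on the plate's top face, 22 mm towards the plate's front (-x) and 30 mm to its -y side from its centre; at the start the lifter's blade lies on it
- lifter: loose dish lifter, about 172 mm long, 75 g: flat steel blade 46 x 44 x 2.5 mm, then a black handle 15 mm wide, 10 mm thick and 78 mm long, then a steel ring eye; it lies flat. Origin under the blade's centre, x along the handle towards the eye, z up; the handle runs from x = 38 to 116 mm. It balances at about x = 30 mm
- lifter_grip (a point): middle of the lifter's handle, 75 mm from the blade's centre towards the eye and 5 mm above the underside
- lifter_eye (a point): centre of the lifter's eye, 134 mm from the blade's centre; ring 29 mm outside, hole 19 mm, 5 mm thick, lying flush with the underside of the handle
- rod_stand: fixed laboratory rod stand: grey base plate 150 (x) x 95 (y) x 16 mm, a 10 mm steel rod 300 mm high standing 55 mm behind (+x of) the base's centre, a clamp boss on the rod at 215 mm height; origin under the base's centre; its own -x side faces the robot more or less
- hook (a point): bend of the stand's hook, 215 mm above the bench: a 6 mm round steel bar that runs level from the boss in the stand's -x direction, 50 mm in the clear, then turns straight up; its rounded upper end is 29 mm above this point (on the bar's centre line, right under the upturned end). An eye lowered over it comes to lie on the level bar, 3 mm above this point; let go, the lifter drops to hang and sway
- probe_holder: fixed upright holder for the probe: round steel foot 68 mm across with a grey tube 34 mm outside, 22 mm bore, 96 mm high; origin under its centre
- probe: loose temperature probe, 100 g, upright, tip down in its holder: black handle 22 mm square, 91 mm long, round collar 31 mm across, steel stem 9 mm, white sleeve 15 mm thick ending 68 mm below the collar, copper-coloured flat sprung tip 11 mm across. Origin on its axis under the collar (which rests on the holder's rim), z up, x and y square to its sides. Draw it up over 85 mm to clear the holder
- probe_grip (a point): middle of the probe's handle, 52 mm above its origin; the handle's top is 96 mm above the origin
- probe_foot (a point): centre of the flat end face of the probe's sprung tip, 78 mm below the probe's origin while free
- probe_tip (a joint): how far the sprung tip is pushed into the probe, m: 0 free, 0.008 fully in against its stop. The spring starts to give at 1.05 N and gains 0.35 N a millimetre: 2.45 N at half travel
- bottle_medium: screw-cap bottle 55 x 55 x 110 mm standing near the plate; leave it alone; origin under its centre
- timer: small bench timer 62 x 66 x 25 mm; leave it alone; origin under its centre
- dish_a: clear culture dish 59 mm across, 13 mm high; leave it alone; origin under its centre
- beaker: small clear beaker 46 mm across, 57 mm high; leave it alone; origin under its centre

How it is judged:
By the outcome, as a careful person would: the job done as asked, in the order asked, and still so for the second after the job is handed in, while the arm keeps its last pose, push and grip.
It also fails if it takes over 61 s, if anything falls off the work surface, if the arm or the gripper's body presses on something with over 40 N, if the wrist force passes 120 N, or if a joint passes its speed limit or range.

## Working session

There is one attempt and no reset: what is moved stays moved. The work goes in short steps, Python scripts to look and compute and a shell command to move; the robot and the scene stay as the last step left them, time stands still between calls to the robot, and variables do not carry over. Pictures are saved under pics/ and viewed, at most 13 in all, crops included, and the job is handed in when it is done.

```bash
mkdir -p pics; cat > h.py <<'E'
import numpy as np, cv2
from scipy.spatial.transform import Rotation as R
from plant import ctrl
def rot(c):
    r=np.array(c["rotation"]); return R.from_quat(r).as_matrix() if r.size==4 else r.reshape(3,3)
def ray(c,at):
    d=np.array([(at[0]-c["cx"])/c["fx"],(at[1]-c["cy"])/c["fy"],1.]); return np.array(c["xyz"]),rot(c)@d
def at_z(c,at,z):
    o,d=ray(c,at); return o+d*(z-o[2])/d[2]
def depth_pt(c,at):
    u,v=int(round(at[0])),int(round(at[1])); w=c["depth"][max(v-1,0):v+2,max(u-1,0):u+2]; w=w[w>0]
    o,d=ray(c,at); return o+d*np.median(w) if w.size else None
def proj(c,p):
    q=rot(c).T@(np.array(p)-np.array(c["xyz"])); return [c["fx"]*q[0]/q[2]+c["cx"],c["fy"]*q[1]/q[2]+c["cy"]]
def save(c,n): cv2.imwrite("pics/"+n,c["pixels"][:,:,::-1])
def tri(c1,a1,c2,a2):
    o1,d1=ray(c1,a1);o2,d2=ray(c2,a2);s=np.linalg.lstsq(np.c_[d1,-d2],o2-o1,rcond=None)[0]
    p,q=o1+s[0]*d1,o2+s[1]*d2; return (p+q)/2,np.linalg.norm(p-q)
E
python3 - <<'E'
from h import *
np.set_printoptions(precision=4,suppress=True)
cs={n:ctrl.read_camera(n) for n in("top","side")}
for n,c in cs.items():
    save(c,n+"0.png"); print(n,c["xyz"],rot(c).tolist(),c["fx"])
Z=dict(lifter=0.032,lifter_grip=.037,lifter_eye=.0345,hook=.215,probe_grip=None,probe=.096,probe_holder=0,warm_plate=0,ring_mark=.032,rod_stand=0,bottle_medium=0,timer=0,dish_a=0,beaker=0)
for q,z in Z.items():
    for n,c in cs.items():
        for r in ctrl.tip_of(q,c)[:2]:
            a=r["at"]; print(q,n,np.round(a,1),round(r["score"],2),"depth",depth_pt(c,a),"atz",None if z is None else at_z(c,a,z))
print({k:v for k,v in ctrl.get_state().items()})
E
```

```text
top [0.4028 0.0223 1.6609] [[-0.015424067918773932, -0.9987318365642964, 0.04792511618915826], [-0.9998569243477481, 0.01507306366452732, -0.00767682132308254], [0.006944707531529131, -0.04803666708538777, -0.9988214303130611]] 496.765421673888
side [ 0.4336 -0.9434  0.7457] [[0.9974518580305118, -0.03723268494856752, 0.060856536896217464], [-0.07132442134261906, -0.5397661811813159, 0.8387879926257168], [0.0016179714523164614, -0.8409911990172428, -0.541046380030326]] 457.95181309271334
lifter top [332.1 222.2] 0.79 depth [ 0.4226 -0.0057  0.0322] atz [ 0.4226 -0.0057  0.032 ]
lifter top [429.7 218.5] 0.46 depth [ 0.4273 -0.2934  0.186 ] atz [ 0.4299 -0.3263  0.032 ]
lifter side [290.9 231.8] 0.72 depth [ 0.4177 -0.0029  0.0368] atz [0.4176 0.0034 0.032 ]
lifter_grip top [307.2 229.7] 0.85 depth [0.3994 0.076  0.0387] atz [0.3994 0.076  0.037 ]
lifter_grip side [285.1 216.5] 0.92 depth [0.4031 0.0607 0.0406] atz [0.4029 0.0658 0.037 ]
lifter_eye top [291.6 232.8] 0.68 depth [0.3898 0.129  0.0067] atz [0.39   0.1272 0.0345]
lifter_eye top [416.3 173.4] 0.5 depth [ 0.5789 -0.2854  0.0
[... 2612 characters left out ...]
 0.3059 0.    ]
beaker top [417.1 172.7] 0.74 depth [ 0.5844 -0.2938  0.0046] atz [ 0.585  -0.2947  0.    ]
beaker side [376.1 329.5] 0.71 depth [ 0.5856 -0.3186  0.0192] atz [ 0.5896 -0.3022  0.    ]
{'time': 1.5, 'qpos': array([-1.476 ,  0.2863,  1.5767,  0.    ,  1.2786, -0.15  ]), 'dq': array([-0.0006, -0.0003,  0.0008,  0.0009, -0.    ,  0.0003]), 'joint_efforts': array([  0.0017, -40.5946, -29.293 ,  -0.0001,   0.0006,  -0.    ]), 'eef_pos': array([ 0.1636, -0.6549,  0.2313]), 'tcp_rot': array([ 0.9925,  0.1221,  0.    , -0.    ]), 'contact_force': array([-0.3878, -0.4406,  0.7211]), 'wrist_torque': array([ 0.0357, -0.006 , -0.0338]), 'finger_force': 0.0, 'opening': 1.0021017401356749}
```

```bash
python3 - <<'E'
import cv2
t=cv2.imread("pics/top0.png");s=cv2.imread("pics/side0.png")
cv2.imwrite("pics/t1.png",cv2.resize(t[140:270,210:450],None,fx=3.3,fy=3.3,interpolation=cv2.INTER_CUBIC))
cv2.imwrite("pics/s1.png",cv2.resize(s[80:360,210:450],None,fx=2.1,fy=2.1,interpolation=cv2.INTER_CUBIC))
E
```

```text
(no output)
```

View pics/t1.png

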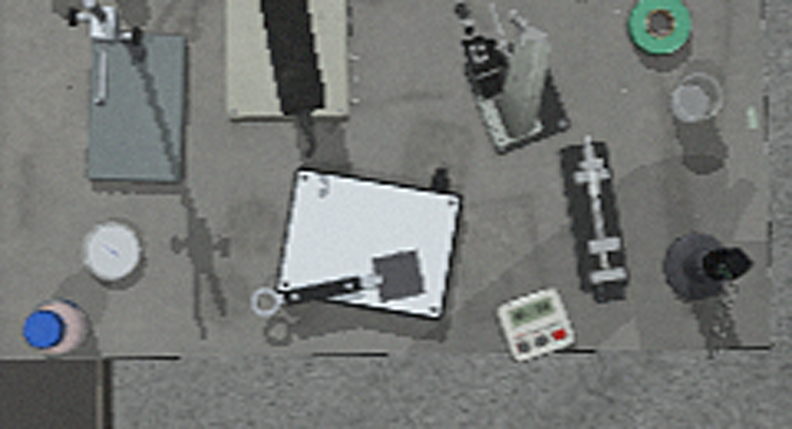

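View pics/s1.png

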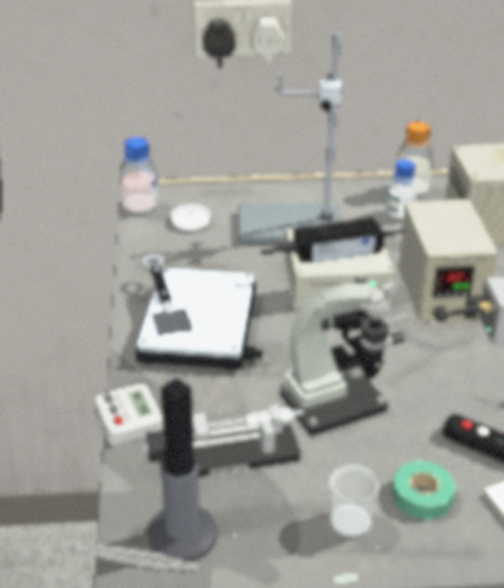

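The top view (crop px/3.3 plus 210,140) shows the blade at about (331,224), the eye at (291,232), the hook end at (240,172) and the probe near (429,220). The side view agrees: the hook's upturned end is at about (344,122) and the probe is upright in its holder. Moving towards the lifter now.

```bash
cat >> h.py <<'E'
def need(p,head,closes=True):
    """shift in tool axes + turn to bring TCP to p, tool y to heading head (deg)"""
    s=ctrl.get_state(); M=R.from_quat(s["tcp_rot"]).as_matrix(); d=np.array(p)-s["eef_pos"]
    h=np.degrees(np.arctan2(M[1,1],M[0,1])); t=(head-h+90)%180-90
    print("t",round(s["time"],2),"head",round(h,1),"shift",np.round(M.T@d,4),"turn",round(-t,1))
E
python3 -m inch '[[0,0.303,-0.239,-0.03,-36],[0,0.303,-0.239,-0.03,-36],[0,0.303,-0.239,-0.03,-36],[0,0.303,-0.239,-0.03,-36],[0,0.303,-0.239,-0.03,-36]]'
python3 -c "
from h import *
need([.42,-.3,.26],10);need([.43,.055,.2],10)"
```

```text
time: 1.92
eef_pos: [0.2914, -0.4889, 0.2476]
tcp_rot: [0.906, 0.424, 0.0, 0.0]
contact_force: [0.3, -1.1, 0.2]
opening: 1.001
finger_force: 0.0
t 1.92 head -39.8 shift [ 0.2274 -0.0224 -0.0124] turn -49.8
t 1.92 head -39.8 shift [ 0.5064 -0.2421  0.0476] turn -49.8
```

```bash

python3 -m inch '[[0,0.227,-0.022,-0.012,-36],[0,0.227,-0.022,-0.012,-36],[0,0.227,-0.022,-0.012,-36],[0,0.227,-0.022,-0.012,-36],[0,0.227,-0.022,-0.012,-36]]' | head -2
python3 -c "
from h import *
need([.44,.055,.2],10)"
```

```text
time: 2.33
eef_pos: [0.4097, -0.3175, 0.2589]
t 2.33 head -4.0 shift [0.3738 0.0041 0.0587] turn -14.0
```

```bash

python3 -m inch '[[0,0.374,0.004,0.059,-14],[0,0.374,0.004,0.059,-14],[0,0.374,0.004,0.059,-14],[0,0.374,0.004,0.059,-14],[0,0.374,0.004,0.059,-14]]' | head -2
python3 - <<'E'
from h import *
np.set_printoptions(precision=4,suppress=True)
c=ctrl.read_camera("top"); save(c,"top1.png")
# blade: dark patch on the plate; handle: dark too -> fit rectangle of dark pixels at z .03-.045 in the ROI
D=c["depth"]; v,u=np.mgrid[:400,:640]; Rm=rot(c)
P=np.stack([(u-c["cx"])/c["fx"],(v-c["cy"])/c["fy"],np.ones_like(D)],-1)*D[...,None]@Rm.T+c["xyz"]
g=c["pixels"].mean(2); roi=(v>185)&(v<240)&(u>285)&(u<355)
pl=roi&(P[...,2]>.022)&(P[...,2]<.06)
n,l,st,ce=cv2.connectedComponentsWithStats(((g>170)&roi).astype(np.uint8))
m=pl.astype(np.uint8)
dark=pl&(g<120)&(P[...,0]>.36)
n,l,st,ce=cv2.connectedComponentsWithStats(dark.astype(np.uint8)); print(st[1:][st[1:,4]>15],ce[1:][st[1:,4]>15])
br=pl&(g>150); q=P[br][:,:2]; r=cv2.minAreaRect(q.astype(np.float32)); print("plate",r, br.sum())
cv2.imwrite("pics/t2.png",cv2.resize(c["pixels"][180:245,280:360,::-1],None,fx=8,fy=8,interpolation=cv2.INTER_CUBIC))
need([.43,.055,.1],10)
E
```

```text
time: 2.75
eef_pos: [0.4265, -0.1125, 0.226]
[[323 216  16  16 173]
 [296 224  25   9 110]] [[330.422  223.2254]
 [307.4545 227.7455]]
plate ((0.4409857392311096, 0.04194006323814392), (0.1825578808784485, 0.14780256152153015), 79.5949478149414) 1531
t 2.8 head 9.9 shift [0.1567 0.0319 0.1252] turn -0.1
```

View pics/t2.png

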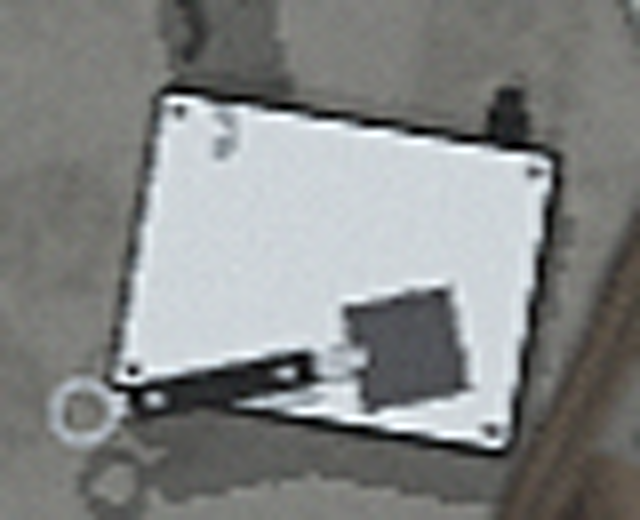

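The crop (x8, offset 280,180) puts the blade centre at px (331,223.5), the eye at (290.4,231.4) and the plate centre at (321.8,213.9). The gripper is just entering at lower right.

```bash

python3 - <<'E'
from h import *
np.set_printoptions(precision=4,suppress=True)
c=ctrl.read_camera("top")
b=at_z(c,[330.9,223.5],.0345);e=at_z(c,[290.4,231.4],.0345);print(b,e,np.linalg.norm(e-b),np.degrees(np.arctan2(*(e-b)[1::-1])))
k=[at_z(c,[280+x/8,180+y/8],.032) for x,y in((158,90),(558,152),(508,452),(115,392))]
k=np.array(k); ctr=k.mean(0); th=np.arctan2(*-( (k[1]-k[0])+(k[2]-k[3]))[:2]); th=-th
print("plate",ctr,np.degrees(th),np.linalg.norm(k[1]-k[0]),np.linalg.norm(k[2]-k[1]))
print("ring",ctr[:2]+np.array([[np.cos(th),-np.sin(th)],[np.sin(th),np.cos(th)]])@[-.022,-.030])
g=b+(e-b)*65/134; print("grip65",g,np.hypot(*g[:2]))
need([g[0],g[1],.1],10)
E
```

```text
[ 0.4184 -0.0017  0.0345] [0.3947 0.1311 0.0345] 0.13484871810132787 100.14866795271723
plate [0.4504 0.0275 0.032 ] -9.620743469278876 0.16624628276413486 0.12470500721341794
ring [0.4237 0.0016]
grip65 [0.4069 0.0627 0.0345] 0.4117035420024426
t 2.85 head 10.1 shift [0.1721 0.0113 0.1252] turn 0.1
```

```bash

python3 -m inch '[[0,0.172,0.012,0.06,0],[0,0.172,0.012,0.09,0],[0,0.172,0.012,0.125,0],[0,0.172,0.012,0.125,0],[0,0.172,0.012,0.125,0]]' | head -2
python3 -c "
from h import *
need([.407,.063,.034],10.1);print(ctrl.get_state()['qpos'])"
```

```text
time: 3.27
eef_pos: [0.4106, 0.0526, 0.106]
t 3.27 head 9.6 shift [ 0.011  -0.0021  0.072 ] turn -0.5
[-1.18789744e-01 -1.65761625e-01  2.29736870e+00 -2.25894311e-04
  1.00690046e+00 -2.86372774e-01]
```

```bash

python3 -m inch '[[0,0.01,-0.002,0.03,0],[0,0.01,-0.002,0.06,0],[0,0.01,-0.002,0.07,0],[0,0.01,-0.002,0.071,0],[0,0.01,-0.002,0.071,0]]' | head -4
python3 -c "
from h import *
need([.407,.063,.034],10.1);print(ctrl.get_state()['qpos'])"
```

```text
time: 3.68
eef_pos: [0.4073, 0.0606, 0.0357]
tcp_rot: [0.645, 0.764, -0.0, 0.0]
contact_force: [0.2, -0.4, 0.2]
t 3.68 head 9.6 shift [0.0024 0.0001 0.0017] turn -0.5
[-9.97286317e-02 -2.86199412e-02  2.33189392e+00 -1.54980035e-04
  8.38310023e-01 -2.67074105e-01]
```

```bash

python3 -m inch '[[1,0.002,0,0.0015,0],[1,0.002,0,0.0015,0],[1,0.002,0,0.0015,0],[1,0.002,0,0.0015,0],[1,0.002,0,0.0015,0]]' 60
python3 -m inch '[[1,0,0,0,0],[1,0,0,0,0],[1,0,0,0,0]]' 60
```

```text
time: 4.1
eef_pos: [0.4069, 0.063, 0.0344]
tcp_rot: [0.645, 0.764, 0.0, 0.001]
contact_force: [0.8, -0.6, 0.1]
opening: 0.303
finger_force: 0.0
time: 4.35
eef_pos: [0.407, 0.0631, 0.0345]
tcp_rot: [0.645, 0.764, 0.0, 0.001]
contact_force: [-1.3, -0.7, 5.2]
opening: 0.152
finger_force: 59.9
```

```bash

python3 -m inch '[[1,0,0,-0.01,0],[1,0,0,-0.03,0],[1,0,0,-0.07,0],[1,0,0,-0.11,0],[1,0,0,-0.14,0]]' 
python3 - <<'E'
from h import *
for n in("side","top"):
    c=ctrl.read_camera(n); save(c,n+"2.png")
    for q in("lifter_eye","lifter","lifter_grip"):
        r=ctrl.tip_of(q,c)[0]; print(n,q,r,depth_pt(c,r["at"]))
    if n=="side": a=c["pixels"][80:260,220:400,::-1]
    else: b=c["pixels"][150:260,220:360,::-1]
a=cv2.resize(a,(400,400),interpolation=3);b=cv2.resize(b,(400,314),interpolation=3);b=cv2.copyMakeBorder(b,0,86,0,0,0)
cv2.imwrite("pics/c2.png",np.hstack([a,b]))
E
```

```text
time: 4.77
eef_pos: [0.4063, 0.0633, 0.1766]
tcp_rot: [0.645, 0.764, 0.001, 0.001]
contact_force: [1.3, -0.0, -0.1]
opening: 0.154
finger_force: 59.2
side lifter_eye {'at': [280.0, 157.3], 'score': 0.58} [0.39879502 0.05000462 0.22427836]
side lifter {'at': [290.6, 184.3], 'score': 0.6} [ 0.42221315 -0.00045642  0.17707879]
side lifter_grip {'at': [285.5, 168.6], 'score': 0.77} [0.41053028 0.05932725 0.18721613]Traceback (most recent call last):
  File "<stdin>", line 5, in <module>
IndexError: list index out of range
```

```bash
python3 -c "
from h import *
need([.57,.12,.28],0)"
```

```text
t 5.07 head 9.6 shift [ 0.0283  0.172  -0.1088] turn 9.6
```

```bash

python3 -m inch '[[1,0.028,0.172,-0.109,10],[1,0.028,0.172,-0.109,10],[1,0.028,0.172,-0.109,10],[1,0.028,0.172,-0.109,10],[1,0.028,0.172,-0.109,10]]' | head -4
python3 - <<'E'
from h import *
cr={}
for n in("side","top"):
    c=ctrl.read_camera(n); save(c,n+"3.png"); cr[n]=c
    for q in("lifter_eye","lifter","hook"):
        for r in ctrl.tip_of(q,c)[:1]: print(n,q,r,depth_pt(c,r["at"]),at_z(c,r["at"],.215 if q=="hook" else .28))
a=cr["side"]["pixels"][70:190,270:390,::-1]
b=cr["top"]["pixels"][130:230,210:310,::-1]
cv2.imwrite("pics/c3.png",np.hstack([cv2.resize(x,(400,400),interpolation=3) for x in(a,b)]))
need([.57,.12,.28],0)
E
```

```text
time: 5.48
eef_pos: [0.5718, 0.1203, 0.2806]
tcp_rot: [0.709, 0.705, -0.002, -0.002]
contact_force: [0.2, -0.7, 0.7]
side lifter_eye {'at': [344.1, 112.0], 'score': 0.76} [0.55998368 0.11221844 0.31142807] [0.56912825 0.18861002 0.28      ]
side lifter {'at': [351.7, 131.8], 'score': 0.5} [0.57391097 0.0635237  0.28016418] [0.57396045 0.06387879 0.28      ]
side hook {'at': [298.1, 184.9], 'score': 0.39} [0.44193673 0.26525573 0.01373017] [ 0.43964992 -0.06708001  0.215     ]
top lifter {'at': [322.2, 214.6], 'score': 0.74} [0.44806169 0.02636124 0.03155884] [0.44115483 0.02574203 0.28      ]
top hook {'at': [240.0, 174.0], 'score': 0.68} [0.58756724 0.29743192 0.01527394] [0.56513775 0.26403898 0.215     ]
t 5.88 head -0.4 shift [0.0007 0.0007 0.0004] turn -0.4
```

View pics/c3.png

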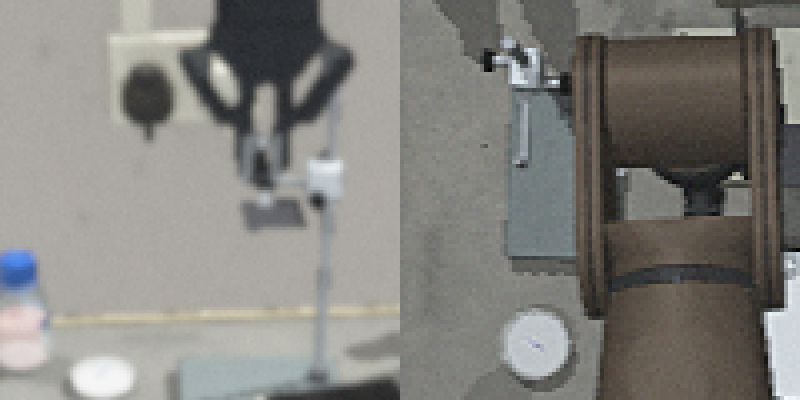

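The lifter is held level, with its blade visible at side px ~(351,134). The hook bar shows in the top view from px (240,154) to (241,171), and the arm hides the eye from above. I'll measure the hook precisely from the first, unoccluded pictures.

```bash

python3 - <<'E'
from h import *
np.set_printoptions(precision=3,suppress=True,linewidth=220)
c=ctrl.read_camera("top"); D=c["depth"]; v,u=np.mgrid[:400,:640]
P=np.stack([(u-c["cx"])/c["fx"],(v-c["cy"])/c["fy"],np.ones_like(D)],-1)*D[...,None]@rot(c).T+c["xyz"]
print("height mm, cols 234-247"); print((P[150:176,234:248,2]*1000).astype(int))
t=cv2.imread("pics/top0.png")[145:180,225:260];s=cv2.imread("pics/side0.png")[105:140,330:365]
cv2.imwrite("pics/hk.png",np.hstack([cv2.resize(x,(400,400),interpolation=cv2.INTER_NEAREST) for x in(t,s)]))
E
```

```text
height mm, cols 234-247
[[ -2  -2   2  -3 231 231 231 230 234 232 224 220 212 212]
 [  0  -2  -7  -4 227 229 229 231 230 233 230 219 215 211]
 [ -7  -1   4   6  19 227 220 225 221 221 217 216  17 118]
 [ -1  -1   0  -4  19  19  14 220 219  10  14  12  25   8]
 [ -2   0   1   3  19  24   8 220 215  12  20  15  18  10]
 [  0  -1   0  -1  12  13  19 222 219  20  17  14  22  16]
 [ -5   0   3  -4  16  17  17 215 218  12  14  13  14  16]
 [  3   5   3  -1  19  21  19 213 214  18  18   9  19  15]
 [  1  -1  -6   2  24  13  12 220 217  15  17  16  16  19]
 [  6   3  -5   5  21  22  13 220 216  13  12  14  13  10]
 [  2   2   2  -2  17  10  14 220 217  19  16  10  11  10]
 [  3   0   4   1  10  21  15 222 212  16  16  10  18  21]
 [ -5   2   2  -4  21  20  11 216 214  12  21  15  15  14]
 [ -1   1   9   3  14  18  16 218 218  13  15   6  13  20]
 [  4  -6   0  -1  12  13  13 218 222  20  16  17  21  21]
 [  4   1  -5   0  14  17  14 217 218  14  14  11  13  19]
 [  5  -4   0   0   6  19 218 214 214  13  16  12  19  14]
 [  1   0   2   0  17  14 217 218 212  18  12  12  18   8]
 [  3  -2  -1  -4  12  13 216 214  10  11  16  16  12  15]
 [  2  -3   0   0  16 240 222 222  16  17  11  21  23  17]
 [ -3   0   0   6  17 245 247 224  14  12  18  15  25   9]
 [  5   2   7  14  22 242 239 228  13  17  16  11  20  11]
 [ -1   2   1  19  20  19  19  14  14  13  24  11  16   8]
 [  3   1   2   7  19  23  16  15  17  18  16  15  17  10]
 [ -3   1   2  27  19  12  22  18  21  15  15  13  16  12]
 [  1   1  -2  21  21  13  13  18  16  17  17  19  14  10]]
```

View pics/hk.png

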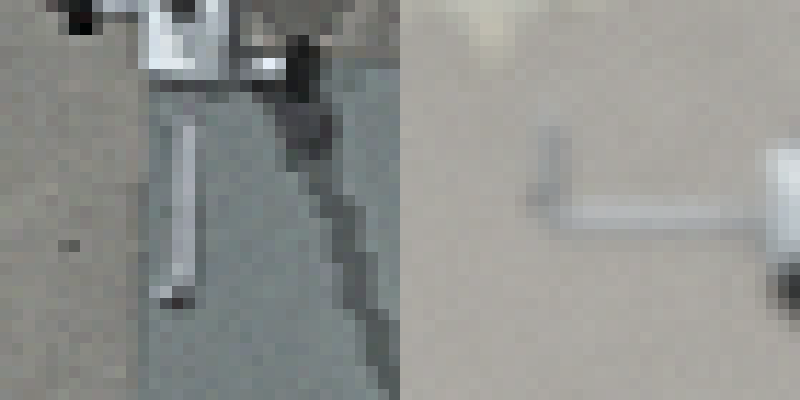

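In the zoom, the hook's upturned end in the top view is at px ~(239.7,170) at height 0.244. Its bar is at column 241.5 at height 0.217, with the boss above row 152. In the side view the bend is at ~(343,123), so I have a clean hook position.

```bash

python3 - <<'E'
from h import *
np.set_printoptions(precision=4,suppress=True)
c=ctrl.read_camera("top");s=ctrl.read_camera("side")
print(at_z(c,[239.7,170],.244),at_z(c,[241.2,170.3],.215),tri(c,[241.2,170.3],s,[343,123.2]), at_z(c,[241.5,155],.217))
h=(at_z(c,[239.7,170],.244)+at_z(c,[241.2,170.3],.215))/2; print(h)
# side: lifter blade by depth
D=s["depth"]; v,u=np.mgrid[:400,:640]
P=np.stack([(u-s["cx"])/s["fx"],(v-s["cy"])/s["fy"],np.ones_like(D)],-1)*D[...,None]@rot(s).T+s["xyz"]
m=(abs(P[...,2]-.279)<.012)&(P[...,0]>.5)&(P[...,0]<.65)&(P[...,1]>0)&(P[...,1]<.09)&(D>0); q=P[m]
print("blade",q.min(0),q.max(0),q.mean(0),m.sum(), np.polyfit(q[:,1],q[:,2],1))
need([h[0],h[1]-.069,.265],0)
E
```

```text
[0.5734 0.26   0.244 ] [0.5759 0.2605 0.215 ] (array([0.5756, 0.2602, 0.2167]), np.float64(0.0003086488687678074)) [0.6206 0.2589 0.217 ]
[0.5747 0.2602 0.2295]
blade [0.5478 0.0288 0.2795] [0.5912 0.0898 0.2892] [0.5697 0.0551 0.2821] 175 [0.0325 0.2803]
t 6.03 head -0.4 shift [0.0719 0.004  0.017 ] turn -0.4
```

```bash

python3 -m inch '[[1,0.03,0.003,0.005,0],[1,0.072,0.003,0.01,0],[1,0.072,0.003,0.01,0],[1,0.072,0.003,0.01,0],[1,0.072,0.003,0.01,0]]'
python3 - <<'E'
from h import *
cr={}
for n in("side","top"):
    c=ctrl.read_camera(n); cr[n]=c
a=cr["side"]["pixels"][90:150,310:370,::-1]
b=cr["top"]["pixels"][140:200,210:270,::-1]
cv2.imwrite("pics/c4.png",np.hstack([cv2.resize(x,(400,400),interpolation=3) for x in(a,b)]))
need([.574,.1912,.2205],0)
E
```

```text
time: 6.45
eef_pos: [0.5743, 0.1914, 0.2726]
tcp_rot: [0.709, 0.705, -0.0, 0.0]
contact_force: [0.7, 0.1, -0.5]
opening: 0.153
finger_force: 59.2
t 6.55 head -0.4 shift [ 0.0006 -0.0007  0.0524] turn -0.4
```

View pics/c4.png

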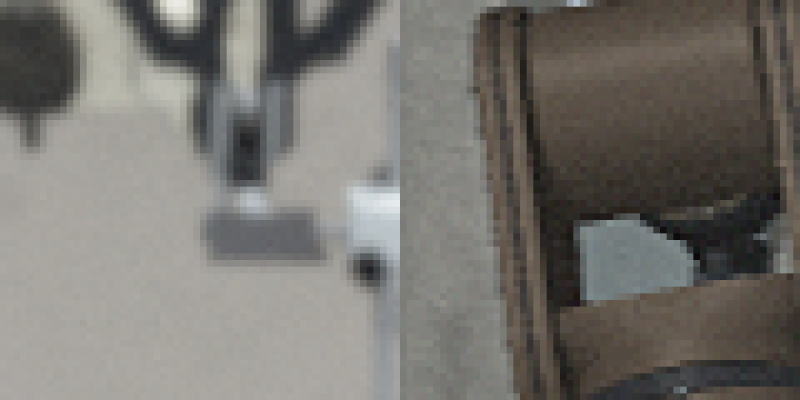

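Neither camera sees the eye: the blade is at side px ~(350,125), and the arm covers the hook from above. I'll lower in steps and watch the force.

```bash

python3 -m inch '[[1,0,0,0.012,0],[1,0,0,0.024,0],[1,0,0,0.03,0],[1,0,0,0.036,0],[1,0,0,0.036,0]]' | head -4
python3 -m inch '[[1,0,0,0.006,0],[1,0,0,0.01,0],[1,0,0,0.010,0]]' | head -4
```

```text
time: 6.97
eef_pos: [0.5735, 0.1911, 0.2339]
tcp_rot: [0.709, 0.705, -0.002, -0.001]
contact_force: [-0.3, -0.7, -0.7]
time: 7.22
eef_pos: [0.5742, 0.1915, 0.2256]
tcp_rot: [0.709, 0.705, -0.001, -0.0]
contact_force: [-0.4, 0.1, -0.3]
```

```bash

python3 -m inch '[[1,0,0,0.002,0],[1,0,0,0.004,0],[1,0,0,0.005,0],[1,0,0,0.005,0]]' | head -4
python3 -m inch '[[1,0,0,0.002,0],[1,0,0,0.003,0],[1,0,0,0.003,0]]' | sed -n 2p\;4p
```

```text
time: 7.55
eef_pos: [0.5745, 0.1916, 0.2215]
tcp_rot: [0.709, 0.705, -0.0, -0.0]
contact_force: [0.1, 0.7, -0.4]
eef_pos: [0.5749, 0.1916, 0.2192]
contact_force: [-0.2, -0.8, 2.1]
```

```bash

python3 -m inch '[[0.4,0,0,0,0],[0.4,0,0,0,0],[0.4,0,0,0,0],[0.4,0,0,0,0],[0.4,0,0,0,0]]' | sed -n '4,6p'
python3 -m inch '[[0.4,0,0,0,0],[0.4,0,0,0,0],[0.4,0,0,0,0]]' | sed -n '4,6p'
python3 - <<'E'
from h import *
c=ctrl.read_camera("side"); save(c,"side5.png")
cv2.imwrite("pics/c5.png",cv2.resize(c["pixels"][80:200,290:410,::-1],None,fx=4.5,fy=4.5,interpolation=3))
E
```

```text
contact_force: [-0.1, 0.9, 0.6]
opening: 0.603
finger_force: 0.0
contact_force: [0.8, -0.0, 0.5]
opening: 0.6
finger_force: 0.0
```

View pics/c5.png

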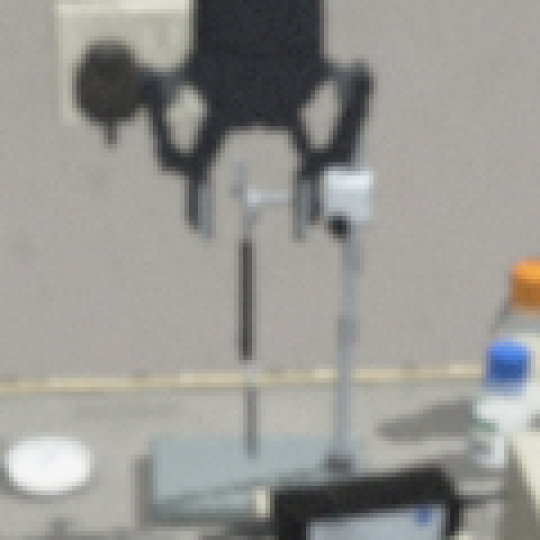

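The side view shows the lifter hanging vertically from the hook bar, its handle at crop (246,300), between the open fingers and clear of them. Retracting upward and going to the probe.

```bash

python3 -m inch '[[0.4,0,0,-0.02,0],[0.4,0,0,-0.05,0],[0.4,0,0,-0.08,0],[0.2,-0.02,-0.02,-0.09,0],[0,-0.05,-0.05,-0.09,0]]' | sed -n 1,2p
python3 -m inch '[[0,-0.035,-0.02,0,0],[0,-0.07,-0.04,0,0],[0,-0.10,-0.055,0,0],[0,-0.14,-0.07,0,0],[0,-0.175,-0.085,0.01,0]]' | sed -n 1,2p
python3 -m inch '[[0,-0.04,-0.005,0.01,0],[0,-0.08,-0.01,0.02,0],[0,-0.12,-0.01,0.03,0],[0,-0.16,-0.01,0.04,0],[0,-0.2,-0.01,0.05,0]]' | sed -n 1,2p
python3 - <<'E'
from h import *
np.set_printoptions(precision=4,suppress=True)
c=ctrl.read_camera("top"); save(c,"top6.png")
s=ctrl.read_camera("side"); save(s,"side6.png")
for n,c in(("top",c),("side",s)):
    D=c["depth"]; v,u=np.mgrid[:400,:640]
    P=np.stack([(u-c["cx"])/c["fx"],(v-c["cy"])/c["fy"],np.ones_like(D)],-1)*D[...,None]@rot(c).T+c["xyz"]
    for lo,hi in((.18,.2),(.11,.18)):
        m=(P[...,2]>lo)&(P[...,2]<hi)&(np.hypot(P[...,0]-.427,P[...,1]+.30)<.04)&(D>0); q=P[m]
        if len(q)>3: print(n,lo,len(q),q.mean(0),q.min(0),q.max(0),cv2.minAreaRect(q[:,:2].astype(np.float32)))
    for r in ctrl.tip_of("probe_grip",c)[:1]: print(r,at_z(c,r["at"],.148))
    for r in ctrl.tip_of("probe_holder",c)[:1]: print(r,at_z(c,r["at"],0))
t=cv2.imread("pics/top6.png")[200:240,400:440]; a=cv2.imread("pics/top6.png")[190:240,300:350]
cv2.imwrite("pics/c6.png",np.hstack([cv2.resize(x,(400,400),interpolation=3) for x in(t,a)]))
need([.427,-.30,.22],-0.4)
E
```

```text
time: 8.93
eef_pos: [0.5272, 0.1432, 0.3132]
time: 9.35
eef_pos: [0.4387, -0.0336, 0.301]
time: 9.77
eef_pos: [0.427, -0.234, 0.2487]
side 0.18 153 [ 0.4239 -0.3088  0.1891] [ 0.4108 -0.3194  0.1805] [ 0.4366 -0.2943  0.1944] ((0.4242900013923645, -0.3063330054283142), (0.02205061726272106, 0.022798916324973106), 30.267915725708008)
side 0.11 408 [ 0.4243 -0.3123  0.1454] [ 0.4104 -0.3197  0.1101] [ 0.4379 -0.3029  0.1798] ((0.42403870820999146, -0.3114427328109741), (0.016590507701039314, 0.027531040832400322), 89.10252380371094)
{'at': [294.6, 281.7], 'score': 0.71} [ 0.4254 -0.3057  0.148 ]
{'at': [295.8, 334.6], 'score': 0.96} [ 0.423  -0.3038 -0.    ]
t 10.07 head -0.3 shift [-0.0688 -0.0003  0.029 ] turn 0.1
```

View pics/c6.png

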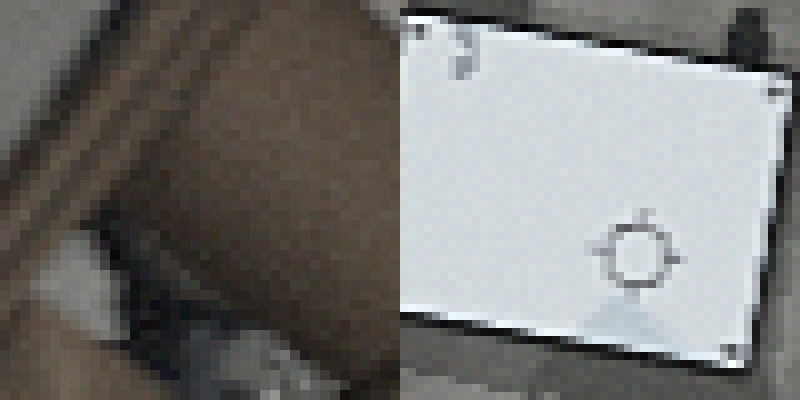

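In the right half the measuring ring is bare, at px ~(329.1,221.4). The arm hides the probe from above, so I'll fit the handle's orientation from the side depth profile and the first top picture.

```bash

python3 - <<'E'
from h import *
np.set_printoptions(precision=4,suppress=True)
s=ctrl.read_camera("side"); c=s
D=c["depth"]; v,u=np.mgrid[:400,:640]
P=np.stack([(u-c["cx"])/c["fx"],(v-c["cy"])/c["fy"],np.ones_like(D)],-1)*D[...,None]@rot(c).T+c["xyz"]
m=(P[...,2]>.108)&(P[...,2]<.186)&(np.hypot(P[...,0]-.425,P[...,1]+.305)<.03)&(D>0)
q=P[m]
for x in np.unique(u[m]):
    k=m&(u==x); print(x,k.sum(),round(np.mean(P[k][:,0]),4),round(np.median(P[k][:,1]),4))
# silhouette model fit: square 22 mm, centre+yaw
from scipy.optimize import minimize
def sd(p,xy):
    a=p[2];d=xy-p[:2];r=np.c_[d[:,0]*np.cos(a)+d[:,1]*np.sin(a),-d[:,0]*np.sin(a)+d[:,1]*np.cos(a)]
    e=np.abs(r)-.011; return np.hypot(*np.maximum(e,0).T)+np.minimum(e.max(1),0)
for a in(0,15,30,45,60,75):
    r=minimize(lambda p:np.minimum(np.abs(sd(p,q[:,:2])),.006).mean(),[.424,-.304,np.radians(a)],method="Nelder-Mead",options=dict(xatol=1e-5,fatol=1e-8)); print(a,r.x[:2],np.degrees(r.x[2]),r.fun)
t=cv2.imread("pics/top0.png")
cv2.imwrite("pics/c7.png",np.hstack([cv2.resize(t[205:235,415:445],(400,400),interpolation=3),cv2.resize(s["pixels"][240:310,260:330,::-1],(400,400),interpolation=3)]))
tc=ctrl.read_camera("top"); print("ring",at_z(tc,[329.1,221.4],.032))
for uv in((430,219),): print(at_z(tc,uv,.192))
E
```

```text
286 5 0.4107 -0.3051
287 22 0.4115 -0.3056
288 29 0.413 -0.3077
289 31 0.4148 -0.3102
290 28 0.4167 -0.3122
291 29 0.4186 -0.3142
292 30 0.4204 -0.316
293 31 0.4222 -0.3171
294 32 0.4241 -0.3167
295 30 0.4259 -0.3165
296 32 0.4278 -0.3148
297 32 0.4297 -0.3131
298 33 0.4316 -0.3127
299 32 0.4335 -0.3101
300 31 0.4354 -0.3079
301 25 0.4371 -0.3071
0 [ 0.424  -0.3034] 40.39872466118007 0.0006898625610174145
15 [ 0.424  -0.3034] 40.39950545648209 0.0006898627659491719
30 [ 0.424  -0.3034] 40.398855846927965 0.000689862585811616
45 [ 0.424  -0.3034] 40.39880925221209 0.0006898625675721532
60 [ 0.424  -0.3034] 40.39928218582261 0.0006898625355303942
75 [ 0.424  -0.3034] 40.399256354768504 0.00068986253211296
ring [0.4254 0.0041 0.032 ]
[ 0.4257 -0.2929  0.192 ]
```

View pics/c7.png

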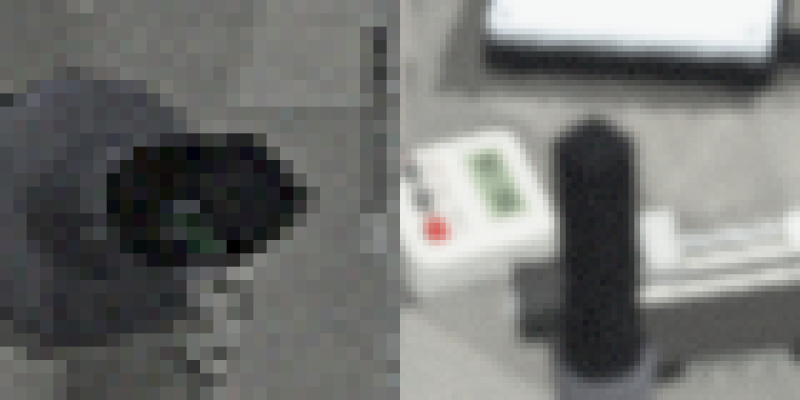

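The handle's edge faces the side camera, and the fit gives yaw about 40° with its axis at (0.424, -0.303).

```bash

python3 -m inch '[[0,-0.035,-0.002,0,-7],[0,-0.07,-0.003,0,-14],[0,-0.07,-0.003,0.01,-21],[0,-0.07,-0.003,0.01,-28],[0,-0.07,-0.003,0.01,-35]]' | sed -n 1,2p
python3 -m inch '[[0,0,0,0,-5],[0,0,0,0,-5]]' | sed -n 1,2p
python3 -c "
from h import *
need([.424,-.3034,.129],40.4)"
```

```text
time: 10.58
eef_pos: [0.4243, -0.3011, 0.2385]
time: 10.75
eef_pos: [0.4247, -0.3009, 0.2392]
t 10.75 head 39.8 shift [-0.0014 -0.0021  0.1102] turn -0.6
```

```bash

python3 -m inch '[[0,-0.001,-0.002,0.03,0],[0,-0.001,-0.002,0.06,0],[0,-0.001,-0.002,0.09,0],[0,-0.001,-0.002,0.109,0],[0,-0.001,-0.002,0.109,0]]' | sed -n 1,4p
python3 -m inch '[[1,0,0,0,0],[1,0,0,0,0],[1,0,0,0,0],[1,0,0,0,0],[1,0,0,0,0]]' 60
python3 -m inch '[[1,0,0,0,0],[1,0,0,0,0]]' 60
```

```text
time: 11.17
eef_pos: [0.4212, -0.3006, 0.1251]
tcp_rot: [0.426, 0.905, 0.002, -0.004]
contact_force: [-0.1, 0.5, -0.4]
time: 11.58
eef_pos: [0.4239, -0.3047, 0.1313]
tcp_rot: [0.425, 0.905, -0.001, 0.001]
contact_force: [-0.3, 0.9, -0.5]
opening: 0.296
finger_force: 0.0
time: 11.75
eef_pos: [0.4239, -0.3047, 0.1312]
tcp_rot: [0.426, 0.905, -0.0, 0.001]
contact_force: [-0.5, 0.1, 5.4]
opening: 0.25
finger_force: 58.9
```

```bash

python3 -m inch '[[1,0,0,-0.01,0],[1,0,0,-0.03,0],[1,0,0,-0.055,0],[1,0,0,-0.08,0],[1,0,0,-0.1,0]]' | sed -n '1,6p'
python3 -c "
from h import *
need([.424,-.15,.24],40.4);need([.4254,.0041,.2],40.4)
s=ctrl.get_state();print(R.from_quat(s['tcp_rot']).as_matrix()[:,2],s['opening'])"
```

```text
time: 12.17
eef_pos: [0.4231, -0.304, 0.2316]
tcp_rot: [0.425, 0.905, -0.0, 0.0]
contact_force: [0.2, -0.1, -1.3]
opening: 0.248
finger_force: 59.0
t 12.17 head 39.6 shift [ 0.118   0.099  -0.0085] turn -0.8
t 12.17 head 39.6 shift [0.2358 0.1984 0.0314] turn -0.8
[ 3.31377923e-04 -5.81972781e-04 -9.99999776e-01] 0.24789656579716182
```

```bash

python3 -m inch '[[1,0.02,0.017,0,0],[1,0.045,0.038,0,0],[1,0.07,0.059,0,0],[1,0.097,0.082,0,0],[1,0.124,0.104,0,0]]' | sed -n '1,2p'
python3 -m inch '[[1,0.027,0.023,0.005,0],[1,0.055,0.046,0.01,0],[1,0.08,0.068,0.02,0],[1,0.1,0.085,0.03,0],[1,0.11,0.093,0.04,0]]' | sed -n '1,2p'
python3 -m inch '[[1,0,0,0,0],[1,0,0,0,0]]' | sed -n '1,4p'
python3 - <<'E'
from h import *
np.set_printoptions(precision=4,suppress=True)
need([.4254,.0041,.2],40.4)
for n in("side","top"):
    c=ctrl.read_camera(n); save(c,n+"8.png")
    for q in("probe_foot","probe","probe_grip","ring_mark"):
        for r in ctrl.tip_of(q,c)[:1]: print(n,q,r,depth_pt(c,r["at"]),at_z(c,r["at"],.032))
    if n=="side":
        D=c["depth"]; v,u=np.mgrid[:400,:640]
        P=np.stack([(u-c["cx"])/c["fx"],(v-c["cy"])/c["fy"],np.ones_like(D)],-1)*D[...,None]@rot(c).T+c["xyz"]
        m=(P[...,2]>.04)&(np.hypot(P[...,0]-.425,P[...,1])<.03)&(D>0)
        for z in np.arange(.06,.22,.008):
            k=m&(abs(P[...,2]-z)<.004); q=P[k]
            if len(q)>2: print(round(z,3),k.sum(),"x",q[:,0].min(),q[:,0].max(),"mid",(q[:,0].min()+q[:,0].max())/2,"ymin",np.percentile(q[:,1],10))
t=cv2.imread("pics/side8.png")[150:270,240:360]; a=cv2.imread("pics/top8.png")[190:250,300:360]
cv2.imwrite("pics/c8.png",np.hstack([cv2.resize(x,(400,400),interpolation=3) for x in(t,a)]))
E
```

```text
time: 12.58
eef_pos: [0.4235, -0.1407, 0.2296]
time: 13.0
eef_pos: [0.4248, 0.0046, 0.1894]
time: 13.17
eef_pos: [0.4249, 0.0023, 0.1892]
tcp_rot: [0.425, 0.905, -0.0, -0.001]
contact_force: [0.9, -0.9, -0.8]
t 13.17 head 39.8 shift [ 0.001   0.0015 -0.0108] turn -0.6
side probe_foot {'at': [347.1, 147.2], 'score': 0.18} [0.6101 0.4198 0.06  ] [0.6173 0.4754 0.032 ]
side probe {'at': [291.9, 191.3], 'score': 0.88} [ 0.4247 -0.0104  0.1634] [0.4227 0.2001 0.032 ]
side probe_grip {'at': [290.8, 174.0], 'score': 0.57} [ 0.4239 -0.011   0.2115] [0.4206 0.3023 0.032 ]
side ring_mark {'at': [292.7, 234.0], 'score': 0.6} [ 0.4221 -0.0084  0.0337] [ 0.4221 -0.0062  0.032 ]
0.076 4 x 0.41957855368656966 0.4270229555371102 mid 0.4233007546118399 ymin -0.0023221178768022765
0.084 10 x 0.4173836041417482 0.4298286908541642 mid 0.4236061474979562 ymin -0.0018580450800248726
0.092 15 x 0.41761034545595377 0.43012528289922086 mid 0.42386781417758734 ymin -0.004307986470178204
0.1 15 x 0.4176923547031896 0.4303288318757247 mid 0.4240105932894571 ymin -0.002981966823393223
0.108 20 x 0.41800956916842
[... 864 characters left out ...]
689882589
0.18 34 x 0.4112052328529876 0.43771953831638016 mid 0.42446238558468385 ymin -0.012366962724115216
0.188 31 x 0.40703091937106173 0.4404512302166185 mid 0.4237410747938401 ymin -0.01226096401004717
0.196 43 x 0.40277298240207815 0.4456071853223171 mid 0.4241900838621976 ymin -0.014654946952588222
0.204 50 x 0.40297973989608077 0.4458055192289461 mid 0.42439262956251345 ymin -0.01599872949626484
0.212 60 x 0.4032389617946379 0.4461581852867328 mid 0.42469857354068535 ymin -0.017144956395856427
top probe {'at': [329.2, 220.0], 'score': 0.72} [0.4226 0.0087 0.4751] [0.43   0.0037 0.032 ]
top ring_mark {'at': [329.7, 221.6], 'score': 0.88} [0.4188 0.0076 0.4736] [0.4247 0.0021 0.032 ]
```

View pics/c8.png

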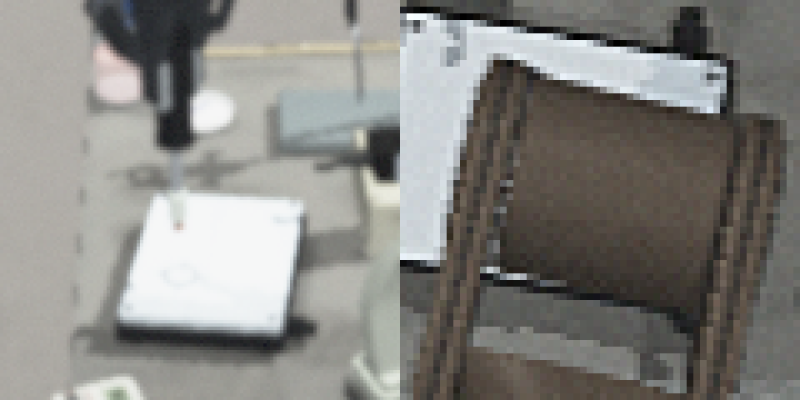

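The side view shows the probe upright above the bare plate, with its tip at crop (179,227) and the ring at (182,274), i.e. px (294,232). That agrees with the ring at (0.4254, 0.0041). Descending to just above contact, then taking an averaged force baseline.

```bash
cat >> h.py <<'E'
def favg(n=12):
    f=[];z=[]
    for _ in range(n):
        ctrl.read_camera("side"); s=ctrl.get_state(); f.append(s["contact_force"]); z.append(s["eef_pos"])
    f=np.array(f); print("F",np.round(f.mean(0),2),"+-",np.round(f.std(0)/n**.5,2),"pos",np.round(np.mean(z,0),4),"t",round(s["time"],2))
E
python3 -c "
from h import *
need([.4265,.0035,.149],39.8)"
python3 -m inch '[[1,0.002,0,0.01,0],[1,0.002,0,0.02,0],[1,0.002,0,0.03,0],[1,0.002,0,0.036,0],[1,0.002,0,0.040,0]]' | sed -n '1,4p'
python3 -m inch '[[1,0,0,0,0],[1,0,0,0,0],[1,0,0,0,0]]' | sed -n '1,4p'
python3 -c "
from h import *
favg()"
```

```text
t 13.67 head 39.6 shift [0.0011 0.0019 0.0409] turn -0.2
time: 14.08
eef_pos: [0.4233, 0.0037, 0.1477]
tcp_rot: [0.425, 0.905, -0.0, -0.002]
contact_force: [-0.1, 0.3, -1.0]
time: 14.33
eef_pos: [0.4247, 0.0033, 0.1501]
tcp_rot: [0.425, 0.905, 0.0, 0.0]
contact_force: [0.4, -0.1, 0.0]
F [ 0.12 -0.03 -1.  ] +- [0.14 0.09 0.16] pos [0.4245 0.0034 0.15  ] t 14.93
```

```bash

python3 -m inch '[[1,-0.0013,0.0015,0.001,0],[1,-0.0013,0.0015,0.003,0],[1,-0.0013,0.0015,0.005,0],[1,-0.0013,0.0015,0.007,0],[1,-0.0013,0.0015,0.007,0]]' | sed -n '1,4p'
python3 -c "
from h import *
favg(16)"
```

```text
time: 15.35
eef_pos: [0.4265, 0.0033, 0.1426]
tcp_rot: [0.425, 0.905, 0.0, 0.0]
contact_force: [0.4, 0.7, 1.3]
F [ 0.48 -0.16  0.98] +- [0.11 0.12 0.14] pos [0.4265 0.0033 0.1429] t 16.15
```

```bash

python3 -m inch '[[1,0,0,0.0007,0],[1,0,0,0.0014,0],[1,0,0,0.0014,0],[1,0,0,0.0014,0]]' | sed -n '1,6p'
python3 - <<'E'
from h import *
favg(20)
c=ctrl.read_camera("side"); save(c,"side9.png")
p=c["pixels"][:,:,::-1]
cv2.imwrite("pics/c9.png",np.hstack([cv2.resize(x,(400,400),interpolation=3) for x in(p[200:260,265:325],p[100:200,290:390])]))
E
```

```text
time: 16.48
eef_pos: [0.4265, 0.0033, 0.1414]
tcp_rot: [0.425, 0.905, 0.0, 0.0]
contact_force: [0.8, -0.2, 2.0]
opening: 0.248
finger_force: 59.3
F [1.18 0.2  1.62] +- [0.11 0.11 0.09] pos [0.4264 0.0034 0.1414] t 17.48
```

View pics/c9.png

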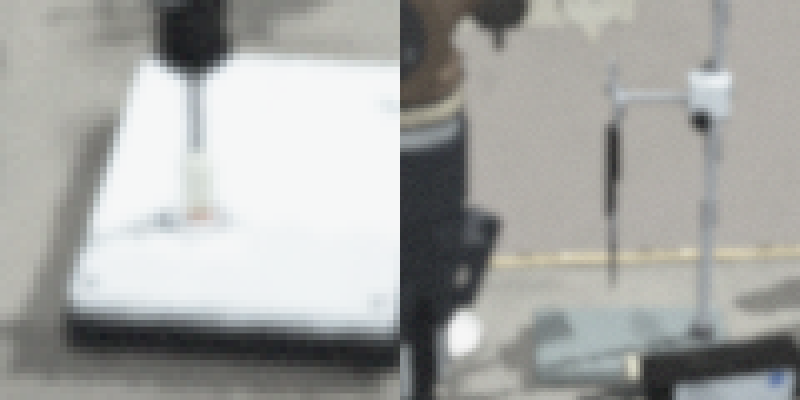

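The tip stands inside the ring at side px ~(295,232), against a ring centre of ~(294,231). The spring load of about 2.6 N is close to half travel, the lifter is hanging still on the hook, and the arm is steady. Handing in.

```bash
python3 -c "
from plant import ctrl
print(ctrl.sign_off())"
```

```text
the job is handed in; nothing more can be done
None
```

The job is handed in at about 17.5 s: the lifter hangs on the hook, and the gripped, upright probe rests its tip inside the ring, about half in (roughly 2.6 N, 4 mm). I did not move the bottle, timer, dish or beaker. The judge's verdict was not shown.

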